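# Slide a stain bottle to the reading head's index notch and hold it there

### The arm

A 6-joint arm with a two-finger parallel gripper is mounted at the origin on a cart in front of the work surface, level with it; the furniture and walls round the work are solid. World frame = base frame: x ahead of the robot, y to its left, z up, the work surface at z = 0. Lengths are in mm, angles in rad, forces in N, time in s.
With the tool pointing down it reaches from about 300 to 775 mm from the base axis. Payload 14.6 kg.
Tool frame: the origin (TCP) lies at the very end of the fingers, on their centre line; the grasp point (between the pads) lies 19 mm behind it; z points along the fingers, y is the line along which they close (so a half turn about z gives the same grasp; the last joint's range is limited). The gripper opens to 94 mm and grips with 3 to 60 N. Pads are 16 mm wide; open, the fingers measure 119 mm over their backs; the gripper's body (75 mm by 177 mm) begins 78 mm behind the grasp point.
Start: joints at [-1.291, 0.3, 1.521, -0, 1.321, -0.067], TCP at [186.932, -517.248, 205.446] pointing down, gripper open.
Joint ranges: [-3.03, 3.03], [-0.79, 2.21], [0.23, 2.52], [-1.04, 4.18], [0, 3.07], [-2.55, 2.55]. Speed limits (rad/s): [2.22, 2.22, 2.57, 3.14, 3.14, 3.14].

### API

Orientations are given as [roll, pitch, yaw] about the fixed x, y, z axes, in that order (R = Rz(yaw) Ry(pitch) Rx(roll)).
In Python, from cell import manip, camera, get_calibration gives the robot as it stands. The module is installed in compiled form; this text tells all that it offers.
- The arm moves only by the tool jog_arm, never from a script. Its argument "plan" is one flat list of numbers, 6 for each row, row after row: the shift along the world's x, y, z in m, then the turn, a rotation vector about the world's x, y, z in degrees. A call has 1 to 20 rows; each row is the pose to reach, as a shift and turn from the pose commanded when the call began; what a row does not reach only later rows make up. A row lasts 1/10 s, in which the tool goes at most 50 mm and 8.59 degrees, less where a joint would pass 70% of its speed; a pose out of reach is approached as far as the arm can. A call with a gripper value outside its range is refused whole. "claw" is the finger opening in m, from 0 to 0.094, set as the call begins (left out, the last holds). The fingers move at their own pace and stop on an object; "force" is the grip in N (left out, the last holds). Time passes only in rows, so rows that repeat a pose let the fingers close. It gives the time, the measured TCP pose, the force, the opening and the grip force at its end, in the units of the state.
- manip.read_state(): the state, without advancing time (a new reading comes with each control period).
- camera(name): name is "scene" or "top" or "wrist"; returns (picture, depth): 480x640x3 uint8, red, green, blue; 480x640 float32, mm along the optical axis (not along the pixel's ray), 0 where there is no reading.
- get_calibration(name): a dict with "fx", "fy", "cx", "cy" (pixels), "k1" (the pictures are not rectified: a ray, as slopes to the right and down, at radius r is drawn at 1 + k1 r^2 times it, then the intrinsics apply), "origin" and "attitude" of the camera in the world. Camera axes: x right, y down, z forward; pixel columns grow to the right and rows downward; lengths in mm; the calibration is good to about 2 mm. A picture is of the moment at which its call begins: read the wrist's pose just before it. get_calibration takes no time and is no camera call; for the wrist camera it gives the pose at the moment of the call.
- manip.sign_off(): hands the job in; it is judged then, once.
The state is a dict: "clock": time; "joints": joint angles; "qd": joint speeds; "effort": joint torques, N m; "eef_pos": TCP position; "eef_rot": TCP orientation; "wrist_force": force on the tool from outside, world axes, zero at the start; "moment": the same for the moment, N m; "finger_gap": finger opening in mm; "finger_force": force on a finger pad.
Only numpy, scipy, OpenCV 4.12 (cv2) and the standard library are available. Lean on these libraries where they do the work, as an engineer would, in place of code of your own. Each camera call takes 0.05 s, during which the arm holds its last target. There are 200 camera calls.

### The job

From the three bottles just left of the slide rail, stand the brown dropper bottle with the red collar upright and centred on the shuttle's small raised round seat and let go of it. Then take the shuttle by its orange handle and slide it along the rail to the reading head until the spring ball clicks into the notch, without running past it or upsetting anything. Finish with the shuttle in the notch and the handle still gripped: do not let go.

Things in the scene. Friction and masses are not known exactly. Their poses are not given: they have to be found in the camera images.
- safranine: The bottle to read: brown dropper bottle with a RED collar below its brown rubber bulb and a red-banded label, 40 to 80 g. Origin at the centre of its underside, z up. Body a cylinder 32 mm across up to 62 mm high (grip it here), collar 20 mm across to 74 mm, bulb 13 mm across to 102 mm.
- iodine: Bystander: brown dropper bottle of the same size and shape with a BLACK collar and green-banded label. Origin at the centre of its underside.
- oil: Bystander: white bottle with a BLUE collar and brown bulb, 28 mm across, 90 mm high. Origin at the centre of its underside. The three bottles stand on the worktop to the left of the stage, at least 85 mm apart between centres; which stands where changes (others at the back of the room are fixed scenery).
- coverslips: Bystander: small white and pale blue box lying on the worktop behind the bottles, 34 x 62 x 22 mm. Origin at the centre of its underside.
- stage_base: Fixed aluminium base plate, 108 mm (x) x 360 mm (y) x 12 mm, with a steel rail along its y axis (rail top at 24 mm) and a grey stop block at each end. Origin on the worktop under the middle of the rail; x points away from the robot, y along the rail towards the left, z up. Its place and its yaw (up to about 0.22 rad) change.
- shuttle (a joint): Travel of the blue shuttle along the rail, m: 0 at the left (+y) end, growing as it slides to the right (-y of the base), 0.22 at the right end. Starts at 0 to 0.035. It slides with about 1 N of friction and stays where it is left. It cannot lift or turn.
- seat (a point): Centre of the top face of the shuttle's round seat (black rubber top, 48 mm across, flat, no rim, 60 mm above the worktop), 92 mm behind the handle. Axes as the base: y along the rail.
- handle (a point): Point in the middle of the upright orange handle on the shuttle's robot-side end: a fin 14 mm thick along the rail (y), 24 mm across it (x), rising from the shuttle's plate at 38 mm to 92 mm above the worktop; this point lies at 72 mm. Grip it from above across its 14 mm thickness, i.e. the fingers close along the rail. Axes as the base.
- reading_head: Fixed white reading head (46 mm along the rail, 125 mm high) with a black lens barrel that looks towards the robot over the shuttle's path, clamped behind the rail at a place along it that changes: the notch lies at a shuttle travel of 0.11 to 0.175. Its nearest face (the lens) is 57 mm behind the rail's middle, 37 mm behind the seat's centre; origin on the worktop under the rail's middle; axes as the base.
- notch (a point): Middle of the notch between two steel ribs on the shuttle's far edge, 32 mm above the worktop. Moves with the shuttle.
- index (a point): Where the notch's middle (point notch) lies when the ball of the reading head sits in it. Axes as the base: y of the notch in this frame is the way still to go (positive before, 0 in the notch, negative past it). The ball resists from about 12 mm before, most strongly (about 5 to 7 N along the rail) about 8 mm before, gives way about 5.5 mm before, then draws the shuttle in; it takes about 4 to 5 N to leave the notch again in either direction.

How it is judged (in metres and radians):
On the way, in this order (a step that is already met when the one before it is completed fails the run):
1. the bottle with the red collar stands upright on the seat, released, while the shuttle is still more than 40 mm short of the notch (horizontal distance between safranine and seat below 0.012 m and z of safranine in the frame of seat between -0.004 and 0.005 m and angle between safranine's own z axis and vertical below 0.1 rad and contact force between the fingers and safranine below 0.2 N and linear speed of safranine below 0.02 m/s and y of notch in the frame of index above 0.04 m), for 0.2 s.
2. the shuttle, held by the fingers, is in the notch with the bottle upright on its seat (horizontal distance between safranine and seat below 0.012 m and z of safranine in the frame of seat between -0.004 and 0.005 m and angle between safranine's own z axis and vertical below 0.1 rad and contact force between the fingers and safranine below 0.2 N and y of notch in the frame of index between -0.0025 and 0.0025 m and contact force between the fingers and shuttle above 1 N), for 0.3 s.
At the end, for the whole second after the job is handed in: The fingers still press on the shuttle with over 1 N and not on the bottle; notch within 2.5 mm of the ball along the rail, shuttle at rest; the red-collared bottle stands at rest on the seat, upright within 0.1 rad, centred within 12 mm (all of step 2 and linear speed of safranine below 0.02 m/s and velocity of joint shuttle between -0.01 and 0.01 m/s); the arm keeps its last pose, push and grip.
It fails at once if the shuttle runs more than 10 mm past the notch (y of notch in the frame of index below -0.01 m).
It fails at once if the bottle with the red collar tips over (angle between safranine's own z axis and vertical above 0.6 rad).
It fails at once if a bystander is moved more than 20 mm (distance of any of iodine, oil, coverslips from where it was at the start of the episode above 0.02 m).
It also fails if it takes over 64 s, if anything falls off the work surface, if the arm or the gripper's body presses on something with over 40 N, if the wrist force passes 120 N, or if a joint passes its speed limit or range.

## Working session

There is one attempt and no reset: what is moved stays moved. The work goes in short steps, Python scripts to look and compute and a tool call to move; the robot and the scene stay as the last step left them, time stands still between calls to the robot, and variables do not carry over. Pictures are saved under pics/ and viewed, at most 10 in all, crops included, and the job is handed in when it is done.

Besides the shell and the picture viewer there is one more tool, called after ">>>" by a JSON object that holds its "api" and its "payload", one argument or row to a line. jog_arm: Moves the arm, as the interface text tells. Its arguments: {"type":"object","properties":{"plan":{"type":"array"},"claw":{"type":"number"},"force":{"type":"number"}},"required":["plan"]}

```bash
mkdir -p pics
cat > h.py <<'E'
import numpy as np,cv2
from cell import manip,camera,get_calibration
def cloud(name):
    c=get_calibration(name); im,d=camera(name)
    v,u=np.mgrid[0:480,0:640].astype(float)
    K=np.array([[c['fx'],0,c['cx']],[0,c['fy'],c['cy']],[0,0,1]])
    p=cv2.undistortPoints(np.stack([u.ravel(),v.ravel()],1)[:,None],K,np.array([c['k1'],0,0,0,0.]))[:,0]
    P=np.c_[p,np.ones(len(p))]*d.reshape(-1,1)
    A=np.array(c['attitude'],float)
    if A.shape!=(3,3):
        r,q,y=A
        from scipy.spatial.transform import Rotation as R
        A=R.from_euler('xyz',[r,q,y]).as_matrix()
    W=P@A.T+np.array(c['origin'])
    W[d.ravel()==0]=np.nan
    return im,d,W.reshape(480,640,3)
def save(im,n): cv2.imwrite('pics/'+n,im[:,:,::-1])
E
python3 - <<'E'
from h import *
print(manip.read_state())
for n in('scene','top'):
    print(get_calibration(n)); im,d,W=cloud(n); save(im,n+'0.png'); np.savez(n+'0.npz',im=im,W=W)
E
```

```text
{'clock': 0.0, 'joints': array([-1.29061375e+00,  3.00468512e-01,  1.52160144e+00, -1.18964149e-05,
        1.32073681e+00, -6.65946026e-02]), 'qd': array([ 0.00032419, -0.00056121, -0.00010783,  0.00030036, -0.00013818,
        0.0002816 ]), 'effort': array([-1.10836361e-03, -5.31810236e+01, -3.52740812e+01,  7.08270329e-02,
        2.43495737e-02, -9.55457358e-05]), 'eef_pos': array([ 186.84671145, -516.98971125,  204.87915266]), 'eef_rot': array([-3.14038047e+00, -6.92959986e-05,  3.46780085e-01]), 'wrist_force': array([0.96849277, 0.2959802 , 0.20668762]), 'moment': array([-0.01120908, -0.01132161, -0.04058687]), 'finger_force': 0.0, 'finger_gap': 94.12922547845197}
{'fx': 566.2605296798822, 'fy': 566.2605296798822, 'cx': 318.4547521384342, 'cy': 241.21443283193355, 'k1': -0.07081044861746567, 'origin': array([-60.32614928, 921.14421713, 562.49702671]), 'attitude': array([-2.05700916, -0.01080756, -2.46395564])}
{'fx': 452.5086315178542, 'fy': 452.5086315178542, 'cx': 321.54511987033254, 'cy': 233.5852417465953, 'k1': -0.08959247898055854, 'origin': array([474.17817018, 203.65788863, 921.47486224]), 'attitude': array([-3.07781656, -0.01498952, -1.5537024 ])}
```

View pics/scene0.png

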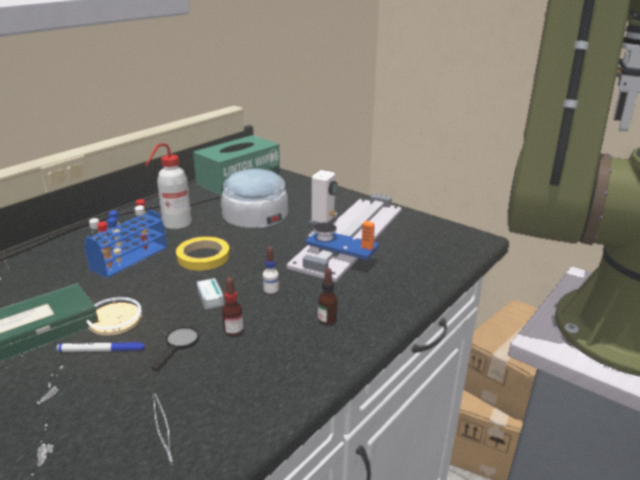

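View pics/top0.png

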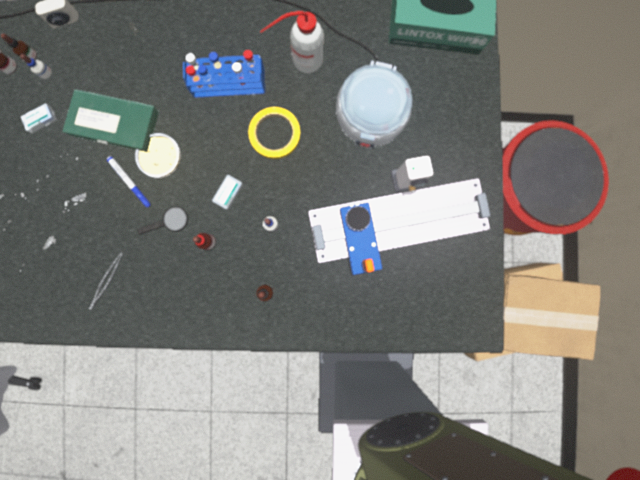

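The red-collared bottle is at scene (233,310) and top (204,241). Iodine is at top (265,292), oil at (270,223), the seat at (358,218), the handle at (370,265) and the head at (415,172). Next I'll measure these.

```bash
python3 - <<'E'
from h import *
def reg(n,r,zlo,zhi,f=None):
    z=np.load(n+'0.npz'); u0,u1,v0,v1=r; W=z['W'][v0:v1,u0:u1].reshape(-1,3); c=z['im'][v0:v1,u0:u1].reshape(-1,3).astype(int)
    m=(W[:,2]>zlo)&(W[:,2]<zhi)
    if f: m&=f(c)
    return W[m],c[m]
def pr(t,W):
    print(t,len(W)); 
    if len(W): print('  med',np.median(W,0).round(1),'min',W.min(0).round(1),'max',W.max(0).round(1),'mid',((W.min(0)+W.max(0))/2).round(1))
for t,r in dict(saf=(185,225,222,262),iod=(248,285,275,310),oil=(255,285,208,238)).items():
    for lo,hi in((15,60),(60,80),(80,110)): pr(t+str(lo),reg('top',r,lo,hi)[0])
W,c=reg('top',(335,385,200,280),30,100); 
pr('orange',reg('top',(335,395,200,290),50,110,lambda c:(c[:,0]>180)&(c[:,2]<90))[0])
pr('orange top',reg('top',(335,395,200,290),88,110,lambda c:(c[:,0]>180)&(c[:,2]<90))[0])
pr('seat',reg('top',(340,378,200,236),50,75,lambda c:c.max(1)<80)[0])
B,_=reg('top',(335,390,200,280),30,45,lambda c:(c[:,2]>c[:,0]+60)); pr('blue',B)
print('bluerect',cv2.minAreaRect(B[:,:2].astype(np.float32)))
P,_=reg('top',(300,500,170,270),6,30,lambda c:c.min(1)>130); print('base',cv2.minAreaRect(P[:,:2].astype(np.float32)))
pr('head top',reg('top',(390,440,150,200),115,140)[0]); H,_=reg('top',(390,440,150,200),118,140);print(cv2.minAreaRect(H[:,:2].astype(np.float32)))
pr('worktop',reg('top',(280,310,240,290),-20,20)[0])
# scene-camera versions
for t,r in dict(saf=(215,250,275,340),iod=(310,345,262,330),oil=(258,285,245,297)).items():
    for lo,hi in((15,58),(64,73),(80,110)): pr('S '+t+str(lo),reg('scene',r,lo,hi)[0])
pr('S orange',reg('scene',(350,385,215,260),40,110,lambda c:(c[:,0]>180)&(c[:,2]<90))[0])
pr('S orange top',reg('scene',(350,385,215,260),88,110,lambda c:(c[:,0]>180)&(c[:,2]<90))[0])
E
python3 - <<'E'
import cv2
a=cv2.imread('pics/top0.png')[150:290,300:500]
cv2.imwrite('pics/crop.png',cv2.resize(a,None,fx=4,fy=4,interpolation=2))
E
```

```text
saf15 178
  med [509.9 413.4  47. ] min [497.  406.1  15. ] max [528.2 436.7  57. ] mid [512.6 421.4  36. ]
saf60 51
  med [512.3 416.9  73.6] min [504.7 412.9  60.6] max [522.2 427.2  79.8] mid [513.5 420.   70.2]
saf80 50
  med [512.8 420.1  97.4] min [507.4 415.8  80.7] max [518.9 427.4 105.6] mid [513.2 421.6  93.2]
iod15 156
  med [418.2 294.3  46.9] min [398.1 284.5  15. ] max [430.4 316.   56.7] mid [414.2 300.2  35.9]
iod60 41
  med [417.5 296.9  73.3] min [406.  291.6  67.6] max [423.1 308.6  76.8] mid [414.6 300.1  72.2]
iod80 45
  med [415.4 299.4  97.3] min [409.6 294.2  80.4] max [420.3 305.6 106.2] mid [415.  299.9  93.3]
oil15 114
  med [545.7 288.8  38.3] min [536.2 280.1  15.5] max [563.9 306.8  59.9] mid [550.1 293.4  37.7]
oil60 25
  med [547.5 290.1  62. ] min [543.8 286.5  60.1] max [557.5 301.7  78.9] mid [550.6 294.1  69.5]
oil80 32
  med [549.2 293.4  86.8] min [544.2 288.2  80.1] max [554.9 299.3  91.8] mid [549.6 293.8  85.9]
orange 81
  med [471.  104.3  90.7] min [460.1  97.6  80.7] max [480.4 111.3  94.9] mid [470.2 104.4  87.8]
orange top 73
  med [471.1
[... 1276 characters left out ...]
.3 311.9  72.7] mid [413.  301.2  68.5]
S iod80 91
  med [410.9 303.3  91.2] min [406.6 296.8  80.4] max [419.  307.4 101.8] mid [412.8 302.1  91.1]
S oil15 301
  med [542.7 300.   35. ] min [533.9 282.   15.1] max [561.3 309.5  57.7] mid [547.6 295.7  36.4]
S oil64 33
  med [545.2 296.8  69.1] min [541.6 289.8  64.1] max [553.  301.2  72.8] mid [547.3 295.5  68.5]
S oil80 36
  med [546.3 295.1  85.4] min [541.7 290.4  80.2] max [553.7 299.5  89.2] mid [547.7 295.   84.7]
S orange 63
  med [467.2 108.   86.7] min [458.7  99.8  42.8] max [478.3 112.   93.1] mid [468.5 105.9  68. ]
S orange top 27
  med [467.5 107.5  90.5] min [458.7  99.8  88.3] max [475.7 112.   93.1] mid [467.2 105.9  90.7]
```

View pics/crop.png

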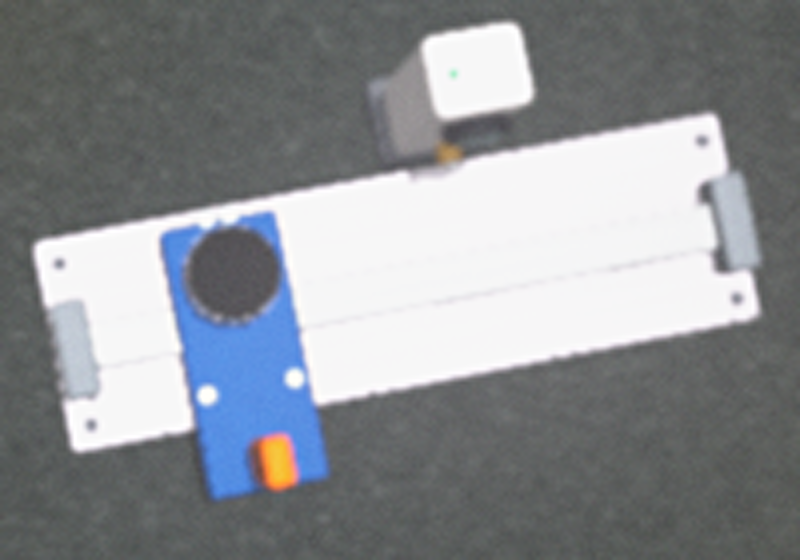

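```bash
cat >> h.py <<'E'
from scipy.spatial.transform import Rotation as R
def ray(c,px,z):
    K=np.array([[c['fx'],0,c['cx']],[0,c['fy'],c['cy']],[0,0,1]])
    p=cv2.undistortPoints(np.array(px,float).reshape(-1,1,2),K,np.array([c['k1'],0,0,0,0.]))[:,0]
    d=np.c_[p,np.ones(len(p))]@R.from_euler('xyz',c['attitude']).as_matrix().T
    o=np.array(c['origin']); z=np.broadcast_to(z,len(d)); return o+d*((z-o[2])/d[:,2])[:,None]
E
python3 - <<'E'
from h import *
c=get_calibration('top')
cp=lambda a:[((x+.5)/4+299.5,(y+.5)/4+149.5) for x,y in a]
base=ray(c,cp([(35,242),(78,450),(757,318),(715,115)]),12)
print('base corners',base.round(1))
e=base[3]-base[0]+base[2]-base[1]; print('yaw from long edge',np.arctan2(-e[1],-e[0])-np.pi/2)
seat=ray(c,cp([(233,273)]),60)[0]; handle=ray(c,cp([(284,459)]),92)[0]
v=seat-handle; print('seat',seat.round(1),'handle',handle.round(1),np.hypot(*v[:2]),np.arctan2(v[1],v[0]))
notch=ray(c,cp([(217,221)]),36)[0]; ball=ray(c,cp([(448,153)]),36)[0]; head=ray(c,cp([(425,35),(520,25),(533,103),(440,118)]),125)
a=np.arctan2(-e[1],-e[0])-np.pi/2; X=np.array([np.cos(a),np.sin(a),0]);Y=np.array([-np.sin(a),np.cos(a),0])
for n,p in dict(seat=seat,handle=handle,notch=notch,ball=ball,head=head.mean(0),basec=base.mean(0)).items(): print(n,p.round(1),(p@X).round(1),(p@Y).round(1))
print('saf bulb',ray(c,[(204,241)],95), 'box',ray(c,[(227,192)],22))
E
```

```text
base corners [[ 579.5  218.4   12. ]
 [ 475.   194.9   12. ]
 [ 547.9 -152.3   12. ]
 [ 652.7 -131.1   12. ]]
yaw from long edge 0.20654809821623576
seat [560.8 122.6  60. ] handle [472.4 101.1  92. ] 91.00642386660688 0.23834868929654288
seat [560.8 122.6  60. ] 574.0 5.0
handle [472.4 101.1  92. ] 483.1 2.1
notch [588.8 128.5  36. ] 602.7 5.1
ball [625.3  13.8  36. ] 614.8 -114.8
head [648.1  18.5 125. ] 638.1 -114.8
basec [563.8  32.5  12. ] 558.4 -83.8
saf bulb [[509.66691479 407.33610378  95.        ]] box [[612.04201711 382.32656422  22.        ]]
```

>>> {"api": "jog_arm", "payload": {
  "plan": [0.02, 0.05, 0.01, 0, 0, -4, 0.04, 0.1, 0.02, 0, 0, -8, 0.055, 0.15, 0.02, 0, 0, -8, 0.07, 0.2, 0.02, 0, 0, -8, 0.085, 0.25, 0.02, 0, 0, -8, 0.1, 0.3, 0.02, 0, 0, -8, 0.115, 0.35, 0.02, 0, 0, -8, 0.13, 0.4, 0.02, 0, 0, -8, 0.15, 0.45, 0.02, 0, 0, -8, 0.17, 0.5, 0.02, 0, 0, -8, 0.18, 0.55, 0.02, 0, 0, -8, 0.2, 0.6, 0.02, 0, 0, -8, 0.22, 0.65, 0.02, 0, 0, -8, 0.24, 0.7, 0.02, 0, 0, -8, 0.26, 0.75, 0.02, 0, 0, -8, 0.28, 0.8, 0.02, 0, 0, -8, 0.3, 0.85, 0.02, 0, 0, -8, 0.315, 0.9, 0.02, 0, 0, -8, 0.325, 0.939, 0.02, 0, 0, -8, 0.325, 0.939, 0.02, 0, 0, -8],
  "claw": 0.07,
  "force": 12
}}

```text
clock: 2.1
eef_pos: [512.0, 423.9, 224.8]
eef_rot: [3.141, 0.001, 0.208]
wrist_force: [-0.5, -0.7, 0.8]
finger_gap: 70.1
finger_force: 0.0
```

Run:
```python
from h import *
print(get_calibration('wrist')['origin'],get_calibration('wrist')['attitude'])
im,d,W=cloud('wrist'); save(im,'w1.png'); np.savez('w1.npz',im=im,W=W)
for lo,hi in((20,58),(64,73),(80,98),(98,110)):
    m=(W[...,2]>lo)&(W[...,2]<hi)&(np.hypot(W[...,0]-512,W[...,1]-422)<30)
    P=W[m]; print(lo,len(P),P.min(0).round(1) if len(P) else '',P.max(0).round(1) if len(P) else '', np.median(P,0).round(1) if len(P) else '')
```

```text
[593.22064986 441.00942561 403.86652904] [ 2.84866321e+00 -1.88529339e-04 -1.36344418e+00]
20 436 [499.6 405.8  20.8] [529.2 437.8  56. ] [521.9 424.7  47.3]
64 56 [508.6 412.8  64.1] [522.7 431.4  73. ] [520.3 423.4  70.4]
80 90 [507.6 416.   80.7] [519.5 428.2  97.8] [517.3 423.   92.5]
98 75 [508.8 417.3  98.1] [518.  426.3 102.3] [514.  421.9 100.3]
```

View pics/w1.png

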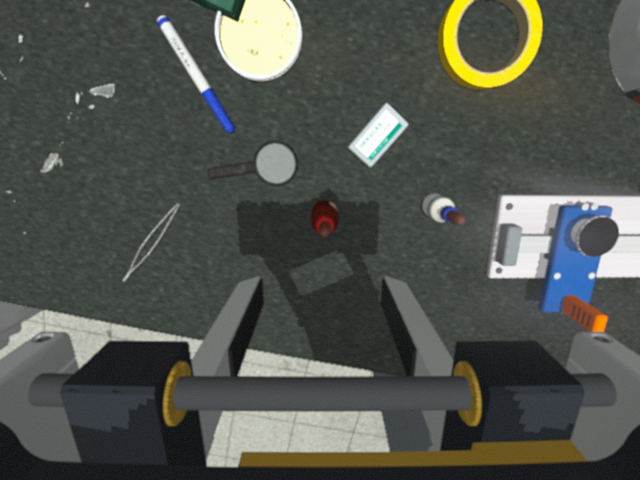

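The wrist view shows the red-collared bottle at (325,217) between the open fingers, with oil at (440,208) well clear. I'll descend now.

>>> {"api": "jog_arm", "payload": {
  "plan": [0.001, 0, -0.03, 0, 0, 0, 0.001, 0, -0.07, 0, 0, 0, 0.001, 0, -0.1, 0, 0, 0, 0.001, 0, -0.1, 0, 0, 0, 0.001, 0, -0.1, 0, 0, 0]
}}

```text
clock: 2.65
eef_pos: [513.1, 421.8, 126.2]
eef_rot: [-3.142, -0.0, 0.207]
wrist_force: [-0.0, -0.1, 1.2]
finger_gap: 70.2
finger_force: 0.0
```

Now at 513.1, 421.8, which is on target.

>>> {"api": "jog_arm", "payload": {
  "plan": [0, 0, -0.03, 0, 0, 0, 0, 0, -0.06, 0, 0, 0, 0, 0, -0.085, 0, 0, 0, 0, 0, -0.1, 0, 0, 0, 0, 0, -0.104, 0, 0, 0, 0, 0, -0.104, 0, 0, 0]
}}

```text
clock: 3.25
eef_pos: [513.5, 422.1, 22.7]
eef_rot: [-3.141, -0.001, 0.207]
wrist_force: [-0.1, 0.8, -0.7]
finger_gap: 69.8
finger_force: 0.0
```

>>> {"api": "jog_arm", "payload": {
  "plan": [0, 0, 0, 0, 0, 0, 0, 0, 0, 0, 0, 0, 0, 0, 0, 0, 0, 0, 0, 0, 0, 0, 0, 0, 0, 0, 0, 0, 0, 0, 0, 0, 0, 0, 0, 0, 0, 0, 0, 0, 0, 0, 0, 0, 0, 0, 0, 0],
  "claw": 0.02,
  "force": 12
}}

```text
clock: 4.05
eef_pos: [513.0, 421.8, 21.6]
eef_rot: [-3.142, -0.0, 0.207]
wrist_force: [-0.9, -1.3, 2.8]
finger_gap: 32.1
finger_force: 12.0
```

>>> {"api": "jog_arm", "payload": {
  "plan": [0, 0, 0.015, 0, 0, 0, 0, 0, 0.045, 0, 0, 0, 0, 0, 0.08, 0, 0, 0, 0.002, -0.01, 0.11, 0, 0, 0, 0.006, -0.03, 0.13, 0, 0, 0, 0.011, -0.06, 0.14, 0, 0, 0, 0.016, -0.1, 0.14, 0, 0, 0, 0.023, -0.14, 0.14, 0, 0, 0, 0.029, -0.18, 0.14, 0, 0, 0, 0.035, -0.22, 0.14, 0, 0, 0, 0.041, -0.255, 0.14, 0, 0, 0, 0.045, -0.28, 0.14, 0, 0, 0, 0.047, -0.293, 0.14, 0, 0, 0, 0.048, -0.299, 0.14, 0, 0, 0, 0.048, -0.299, 0.14, 0, 0, 0, 0.048, -0.299, 0.14, 0, 0, 0]
}}

```text
clock: 5.65
eef_pos: [560.8, 123.7, 161.5]
eef_rot: [-3.141, -0.0, 0.208]
wrist_force: [-0.2, -0.2, 0.4]
finger_gap: 31.7
finger_force: 12.0
```

Run:
```python
from h import *
im,d,W=cloud('wrist'); save(im,'w2.png'); np.savez('w2.npz',im=im,W=W)
s=manip.read_state(); print(s['eef_pos'],s['finger_gap'],s['finger_force'])
```

```text
[560.78226083 123.79703435 161.47211199] 31.715522175079794 11.9999098777771
```

View pics/w2.png

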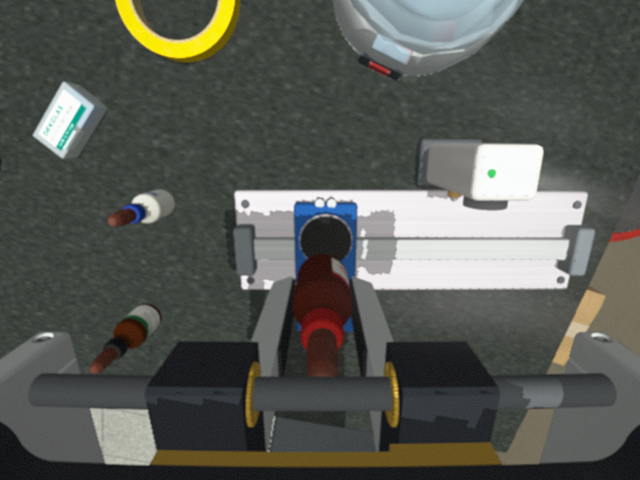

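The bottle is in the grip. The seat disc is at about (326,240), the ribs at (325,203) and the ball at (455,195). The rail is level in the view, so the yaw is right. Next I'll fit the seat.

Run:
```python
from h import *
z=np.load('w2.npz'); im,W=z['im'],z['W']; c=get_calibration('wrist')
a=0.206; X=np.array([np.cos(a),np.sin(a),0]);Y=np.array([-np.sin(a),np.cos(a),0])
m=(W[...,2]>56)&(W[...,2]<65); m[:205]=0;m[256:]=0;m[:,:292]=0;m[:,360:]=0
P=W[m]; print(len(P),np.median(P,0), 'Y range',np.percentile(P@Y,[0,1,99,100]),'X max',np.percentile(P@X,[99,100]))
v,u=np.nonzero(m); print(u.min(),u.max(),v.min(),v.max())
# boundary from pixels, circle fit at z=60
E=[]
for r in range(216,252,2):
    q=np.nonzero(m[r])[0]
    if len(q): E+=[(q.min()-.5,r),(q.max()+.5,r)]
for k in range(305,348,3):
    q=np.nonzero(m[:,k])[0]
    if len(q): E.append((k,q.min()-.5))
from scipy.optimize import least_squares
p=ray(c,E,60)[:,:2]
f=least_squares(lambda t:np.hypot(*(p-t[:2]).T)-t[2],[560,123,24],loss='soft_l1'); print('seat fit',f.x,'rms',np.sqrt(np.mean(f.fun**2)))
s3=np.r_[f.x[:2],60]
n=ray(c,[(325,203)],36)[0]; b=ray(c,[(455,195)],36)[0]
print('seatXY',s3@X,s3@Y,'ribs',n@X,n@Y,'ball',b@X,b@Y)
# handle estimate
```

```text
1844 [564.50242086 122.12042443  59.80703993] Y range [-19.7089832  -18.4216514   25.80714677  26.91179099] X max [596.42350609 597.51150001]
299 351 214 255
seat fit [561.52065181 121.19246332  23.54417073] rms 0.28105777632834106
seatXY 574.4378281826187 3.773212290226319 ribs 602.9796375414262 3.6738365998662523 ball 610.9452797964914 -116.84099747123759
```

>>> {"api": "jog_arm", "payload": {
  "plan": [0.0006, -0.0015, -0.01, 0, 0, 0, 0.0006, -0.0015, -0.03, 0, 0, 0, 0.0006, -0.0015, -0.05, 0, 0, 0, 0.0006, -0.0015, -0.065, 0, 0, 0, 0.0006, -0.0015, -0.073, 0, 0, 0, 0.0006, -0.0015, -0.077, 0, 0, 0, 0.0006, -0.0015, -0.079, 0, 0, 0, 0.0006, -0.0015, -0.0798, 0, 0, 0, 0.0006, -0.0015, -0.0798, 0, 0, 0, 0.0006, -0.0015, -0.0798, 0, 0, 0, 0.0006, -0.0015, -0.0798, 0, 0, 0, 0.0006, -0.0015, -0.0798, 0, 0, 0]
}}

```text
clock: 6.9
eef_pos: [561.6, 121.2, 81.8]
eef_rot: [3.142, -0.0, 0.207]
wrist_force: [-0.4, 0.0, -0.4]
finger_gap: 31.5
finger_force: 12.0
```

>>> {"api": "jog_arm", "payload": {
  "plan": [0, 0, -0.0004, 0, 0, 0, 0, 0, -0.0004, 0, 0, 0, 0, 0, -0.0004, 0, 0, 0, 0, 0, -0.0004, 0, 0, 0, 0, 0, -0.0004, 0, 0, 0, 0, 0, -0.0004, 0, 0, 0, 0, 0, -0.0004, 0, 0, 0, 0, 0, -0.0004, 0, 0, 0],
  "claw": 0.065
}}

```text
clock: 7.7
eef_pos: [561.5, 121.2, 81.3]
eef_rot: [-3.142, 0.0, 0.207]
wrist_force: [1.2, 0.5, -0.2]
finger_gap: 64.9
finger_force: 0.0
```

>>> {"api": "jog_arm", "payload": {
  "plan": [0, 0, 0.015, 0, 0, 0, 0, 0, 0.04, 0, 0, 0, 0, 0, 0.075, 0, 0, 0, 0, 0, 0.11, 0, 0, 0, 0, 0, 0.13, 0, 0, 0, -0.01, 0, 0.135, 0, 0, 0, -0.03, -0.005, 0.135, 0, 0, 0, -0.055, -0.01, 0.135, 0, 0, 0, -0.075, -0.015, 0.135, 0, 0, 0, -0.09, -0.019, 0.135, 0, 0, 0, -0.09, -0.019, 0.135, 0, 0, 0, -0.09, -0.019, 0.135, 0, 0, 0]
}}

```text
clock: 8.9
eef_pos: [471.5, 102.3, 216.2]
eef_rot: [-3.142, -0.0, 0.207]
wrist_force: [0.8, -1.0, -0.0]
finger_gap: 64.8
finger_force: 0.0
```

Run:
```python
from h import *
c=get_calibration('wrist'); im,d,W=cloud('wrist'); save(im,'w3.png'); np.savez('w3.npz',im=im,W=W)
a=0.206; X=np.array([np.cos(a),np.sin(a),0]);Y=np.array([-np.sin(a),np.cos(a),0])
s=manip.read_state(); print(s['eef_pos'],s['eef_pos']@X,s['eef_pos']@Y)
near=np.hypot(W[...,0]-561.5,W[...,1]-121.2)<30
for lo,hi in((80,118),(125,132),(140,157),(157,170)):
    P=W[near&(W[...,2]>lo)&(W[...,2]<hi)]; q=np.c_[P@X,P@Y]; print(lo,len(P),q.min(0),q.max(0))
o=(im[...,0]>170)&(im[...,2]<90)&(im[...,1]<170)&(W[...,2]>45)&(W[...,2]<100)
P=W[o]; q=np.c_[P@X,P@Y]; print('orange',len(P),q.min(0),q.max(0),P[:,2].max())
T=P[P[:,2]>88]; q=np.c_[T@X,T@Y]; print(len(T),q.min(0),q.max(0))
```

```text
[471.76166013 102.34135355 216.13812785] 482.72069599312294 3.6805262796431024
80 651 [559.05890158 -11.47911808] [589.61429908  19.84629431]
125 16 [564.8681855  -5.3824555] [583.72465154  13.57528978]
140 76 [567.6642192   -2.06403435] [579.43788116  10.27026093]
157 198 [568.87722048  -1.06112942] [579.28253441   9.21483705]
orange 251 [471.13971382  -2.15160233] [492.42883902   8.41525726] 93.88142260959512
251 [471.13971382  -2.15160233] [492.42883902   8.41525726]
```

View pics/w3.png

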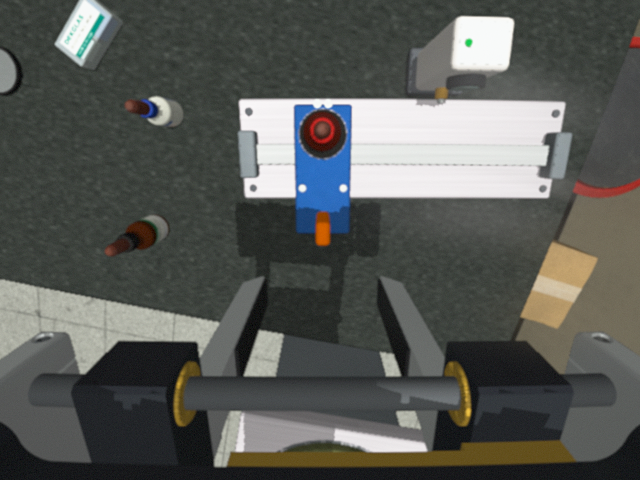

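The bottle stands centred at (323,130), about 0.5 mm from the seat centre. The handle at (323,228) is right under the grasp line, so I'll descend and grip it.

>>> {"api": "jog_arm", "payload": {
  "plan": [0, 0, -0.02, 0, 0, 0, 0, 0, -0.06, 0, 0, 0, 0, 0, -0.1, 0, 0, 0, 0, 0, -0.13, 0, 0, 0, 0, 0, -0.15, 0, 0, 0, 0, 0, -0.159, 0, 0, 0, 0, 0, -0.161, 0, 0, 0, 0, 0, -0.161, 0, 0, 0, 0, 0, -0.161, 0, 0, 0],
  "claw": 0.045
}}

```text
clock: 9.85
eef_pos: [472.2, 102.3, 56.2]
eef_rot: [3.141, -0.002, 0.207]
wrist_force: [0.0, 1.0, -0.7]
finger_gap: 44.8
finger_force: 0.0
```

>>> {"api": "jog_arm", "payload": {
  "plan": [0, 0, 0, 0, 0, 0, 0, 0, 0, 0, 0, 0, 0, 0, 0, 0, 0, 0, 0, 0, 0, 0, 0, 0, 0, 0, 0, 0, 0, 0, 0, 0, 0, 0, 0, 0, 0, 0, 0, 0, 0, 0, 0, 0, 0, 0, 0, 0, 0, 0, 0, 0, 0, 0, 0, 0, 0, 0, 0, 0],
  "claw": 0.005,
  "force": 20
}}

```text
clock: 10.85
eef_pos: [471.6, 102.3, 55.4]
eef_rot: [3.142, -0.0, 0.207]
wrist_force: [-1.8, -0.8, 4.5]
finger_gap: 13.8
finger_force: 20.0
```

Run:
```python
from h import *
c=get_calibration('wrist'); im,d,W=cloud('wrist'); save(im,'w4.png')
cv2.imwrite('pics/w4c.png',cv2.resize(im[0:220,200:520,::-1],None,fx=2.5,fy=2.5,interpolation=2))
s=manip.read_state(); print(s['eef_pos'],s['finger_gap'],s['finger_force'],s['wrist_force'])
```

```text
[471.55616298 102.24910546  55.3236841 ] 13.799268958011139 20.000558495521545 [-0.53249437  0.07029618  5.75231108]
```

View pics/w4c.png

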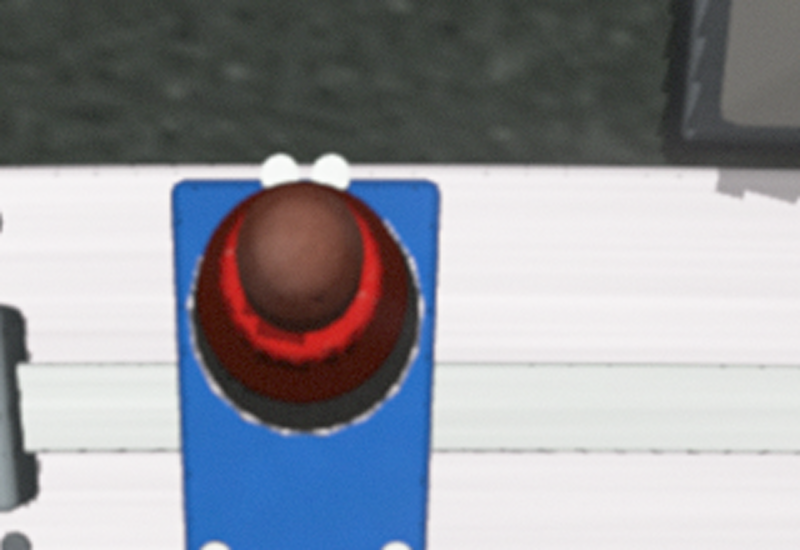

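The handle is gripped and the bottle is centred on the seat. I'll slide 89 mm smoothly along (0.2046, -0.979).

>>> {"api": "jog_arm", "payload": {
  "plan": [0.0002, -0.001, 0, 0, 0, 0, 0.0006, -0.0029, 0, 0, 0, 0, 0.0012, -0.0059, 0, 0, 0, 0, 0.002, -0.0098, 0, 0, 0, 0, 0.0031, -0.0147, 0, 0, 0, 0, 0.0041, -0.0196, 0, 0, 0, 0, 0.0053, -0.0255, 0, 0, 0, 0, 0.0065, -0.0313, 0, 0, 0, 0, 0.0078, -0.0372, 0, 0, 0, 0, 0.009, -0.0431, 0, 0, 0, 0, 0.0102, -0.049, 0, 0, 0, 0, 0.0115, -0.0548, 0, 0, 0, 0, 0.0127, -0.0607, 0, 0, 0, 0, 0.0139, -0.0666, 0, 0, 0, 0, 0.0151, -0.0724, 0, 0, 0, 0, 0.0162, -0.0773, 0, 0, 0, 0, 0.017, -0.0813, 0, 0, 0, 0, 0.0176, -0.0842, 0, 0, 0, 0, 0.018, -0.0862, 0, 0, 0, 0, 0.0182, -0.0871, 0, 0, 0, 0]
}}

```text
clock: 12.9
eef_pos: [489.9, 14.9, 55.3]
eef_rot: [3.142, -0.0, 0.207]
wrist_force: [1.2, 0.9, 5.6]
finger_gap: 14.2
finger_force: 20.0
```

Run:
```python
from h import *
c=get_calibration('wrist'); im,d,W=cloud('wrist'); save(im,'w5.png')
cv2.imwrite('pics/w5c.png',cv2.resize(im[0:200,240:500,::-1],None,fx=3,fy=3,interpolation=2))
s=manip.read_state(); print(s['eef_pos'],s['finger_gap'],s['finger_force'],s['wrist_force'])
```

```text
[489.93703147  14.86809433  55.30431435] 13.99036695575369 20.000679194927216 [ 2.53597116 -0.87557007  3.99064767]
```

View pics/w5c.png

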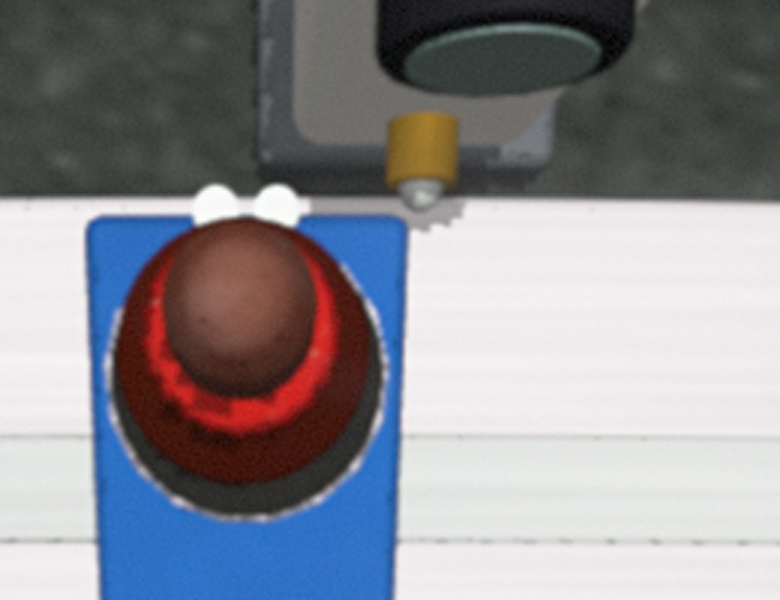

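The ball is at crop (421,192) and the rib mid at (246,205).

Run:
```python
from h import *
c=get_calibration('wrist'); f=lambda x,y:((x+.5)/3+239.5,(y+.5)/3-.5)
for zb,zr in((32,36),(34,38),(32,32)):
    b=ray(c,[f(421,192)],zb)[0]; n=ray(c,[f(246,205)],zr)[0]
    for a in(.204,.207): print(zb,zr,a,(n-b)@np.array([-np.sin(a),np.cos(a),0]))
```

```text
32 36 0.204 32.38167421746577
32 36 0.207 32.39112049965501
34 38 0.204 32.06187929398643
34 38 0.207 32.071255742366304
32 32 0.204 32.38598754449629
32 32 0.207 32.3930596920328
```

>>> {"api": "jog_arm", "payload": {
  "plan": [0.0002, -0.001, 0, 0, 0, 0, 0.0006, -0.0029, 0, 0, 0, 0, 0.0012, -0.0059, 0, 0, 0, 0, 0.0018, -0.0088, 0, 0, 0, 0, 0.0025, -0.0118, 0, 0, 0, 0, 0.0029, -0.0137, 0, 0, 0, 0, 0.0031, -0.0147, 0, 0, 0, 0, 0.0031, -0.0147, 0, 0, 0, 0]
}}

```text
clock: 13.75
eef_pos: [493.0, 0.1, 55.3]
eef_rot: [3.141, -0.0, 0.207]
wrist_force: [2.1, -0.3, 4.9]
finger_gap: 14.1
finger_force: 20.0
```

>>> {"api": "jog_arm", "payload": {
  "plan": [0.0002, -0.001, 0, 0, 0, 0, 0.0004, -0.002, 0, 0, 0, 0, 0.0006, -0.0029, 0, 0, 0, 0, 0.0008, -0.0039, 0, 0, 0, 0, 0.001, -0.0049, 0, 0, 0, 0, 0.0012, -0.0059, 0, 0, 0, 0, 0.0014, -0.0069, 0, 0, 0, 0, 0.0016, -0.0078, 0, 0, 0, 0, 0.0018, -0.0088, 0, 0, 0, 0],
  "force": 30
}}

```text
clock: 14.65
eef_pos: [494.6, -7.5, 55.3]
eef_rot: [-3.14, -0.0, 0.207]
wrist_force: [1.5, 10.7, 6.3]
finger_gap: 14.0
finger_force: 30.0
```

>>> {"api": "jog_arm", "payload": {
  "plan": [0.0002, -0.001, 0, 0, 0, 0, 0.0004, -0.002, 0, 0, 0, 0, 0.0006, -0.0029, 0, 0, 0, 0, 0.0007, -0.0034, 0, 0, 0, 0, 0.0008, -0.0039, 0, 0, 0, 0, 0.0009, -0.0044, 0, 0, 0, 0, 0.0009, -0.0044, 0, 0, 0, 0]
}}

```text
clock: 15.35
eef_pos: [495.7, -12.6, 55.3]
eef_rot: [-3.141, -0.0, 0.207]
wrist_force: [3.5, 2.6, 6.4]
finger_gap: 14.0
finger_force: 30.0
```

>>> {"api": "jog_arm", "payload": {
  "plan": [0.0001, -0.0005, 0, 0, 0, 0, 0.0002, -0.001, 0, 0, 0, 0, 0.0003, -0.0015, 0, 0, 0, 0, 0.0004, -0.002, 0, 0, 0, 0, 0.0005, -0.0024, 0, 0, 0, 0, 0.0006, -0.0029, 0, 0, 0, 0, 0.0006, -0.0029, 0, 0, 0, 0, 0.0006, -0.0029, 0, 0, 0, 0]
}}

```text
clock: 16.15
eef_pos: [496.3, -15.9, 55.3]
eef_rot: [3.141, -0.0, 0.207]
wrist_force: [4.5, -0.3, 3.3]
finger_gap: 13.7
finger_force: 30.0
```

Run:
```python
from h import *
im,d,W=cloud('wrist'); save(im,'w6.png')
cv2.imwrite('pics/w6c.png',cv2.resize(im[0:120,260:420,::-1],None,fx=5,fy=5,interpolation=2))
a=.206
for i in range(4):
    s=manip.read_state(); print(s['eef_pos'],s['finger_gap'],s['finger_force'],s['wrist_force'],s['wrist_force']@[-np.sin(a),np.cos(a),0]); camera('wrist')
```

```text
[496.35289517 -15.9102364   55.31686011] 13.790251542293444 30.00074565410614 [ 5.18013917 -0.05059237  3.52903052] -1.1091000576194878
[496.35498363 -15.90272696  55.32069625] 13.981860612084287 30.00078856945038 [ 4.03525138 -0.13789105  3.34959378] -0.9603706224861548
[496.35046772 -15.88766582  55.29528344] 14.182275588816944 30.000736713409424 [ 6.25179959 -0.64069535  3.62283599] -1.9059304228240441
[496.35949209 -15.89647229  55.31420798] 13.572963708984496 30.0008225440979 [ 5.04345745 -0.56667272  3.99101903] -1.586311165046742
```

View pics/w6c.png

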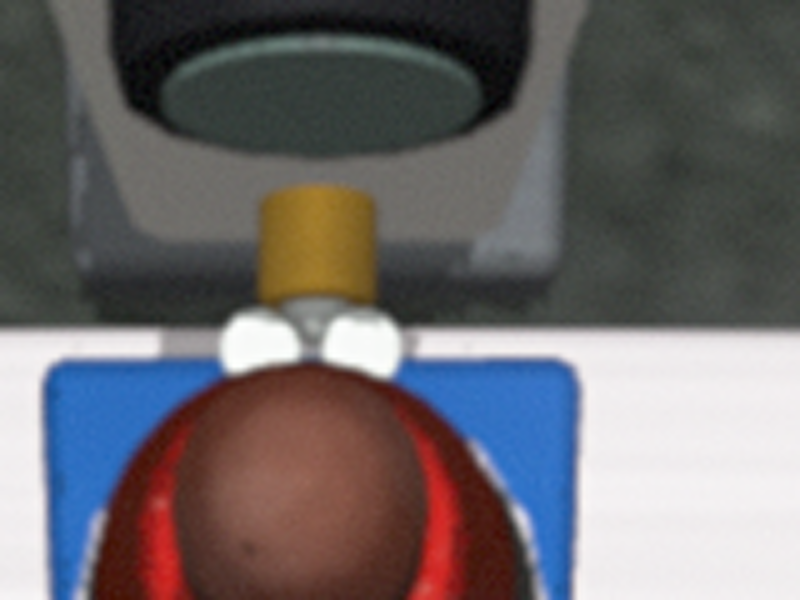

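The ball sits between the ribs. The rib mid is at 311 px and the ball at 319 px, so it is about 0.9 mm short, and the ball is still pulling it in. I'll advance 0.9 mm.

>>> {"api": "jog_arm", "payload": {
  "plan": [0.0001, -0.0004, 0, 0, 0, 0, 0.0002, -0.0009, 0, 0, 0, 0, 0.0002, -0.0009, 0, 0, 0, 0, 0.0002, -0.0009, 0, 0, 0, 0, 0.0002, -0.0009, 0, 0, 0, 0, 0.0002, -0.0009, 0, 0, 0, 0, 0.0002, -0.0009, 0, 0, 0, 0, 0.0002, -0.0009, 0, 0, 0, 0]
}}

```text
clock: 17.2
eef_pos: [496.5, -16.6, 55.3]
eef_rot: [3.141, -0.0, 0.207]
wrist_force: [4.4, 2.5, 4.0]
finger_gap: 13.5
finger_force: 30.0
```

Run:
```python
from h import *
im,d,W=cloud('wrist'); save(im,'w7.png')
cv2.imwrite('pics/w7c.png',cv2.resize(im[0:120,260:420,::-1],None,fx=5,fy=5,interpolation=2))
a=.206
for i in range(4):
    s=manip.read_state(); print(s['eef_pos'],s['finger_force'],s['wrist_force']@[-np.sin(a),np.cos(a),0]); camera('wrist')
```

```text
[496.51992841 -16.62784989  55.30229275] 30.000974535942078 0.5750181332748422
[496.52780547 -16.62642478  55.3188272 ] 30.000759065151215 0.2564190760443591
[496.54091399 -16.64031394  55.33099651] 30.00090479850769 -0.04280032773106451
[496.53056777 -16.61934729  55.32669421] 30.000852048397064 0.22847252349313785
```

View pics/w7c.png

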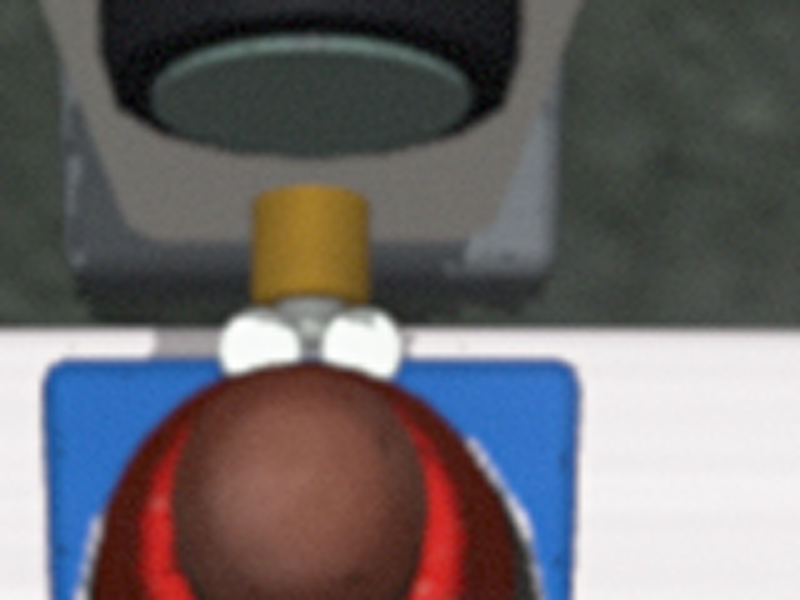

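The ball at 311 px now matches the rib mid at 311 px, so the shuttle is centred in the notch with almost no force along the rail. The bottle is upright and the handle is gripped at 30 N.

```bash
python3 -c "
from cell import manip
print(manip.sign_off())"
```

```text
the job is handed in; nothing more can be done
None
```

The job is handed in: the red-collared bottle stands upright and centred on the seat, the shuttle sits in the notch (to within about 0.2 mm in the last wrist picture), and the handle is still gripped at 30 N; the system returned no verdict.

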